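# Find the worn shock mount and push its tag down

## Task

Three machine shock mounts stand in a row on the green test plate. With the fingertips press each pad at least halfway down in turn, going from the robot's left (the yellow-strip end) to its right, to feel which spring is the softest; then push that mount's red tag, on the side away from the robot, fully down. Leave the other two tags up, lift or pull nothing, do not disturb the loose things around, and finish clear of everything.

Things in the scene. Friction and masses are not known exactly. Their poses are not given: they have to be found in the camera images.
- plate: Green-edged steel plate 180 (x) x 400 (y) x 20 mm, fixed; origin at the centre of its underside; y runs along the row towards the yellow strip on its left end, x away from the robot. Three look-alike shock mounts (grey cup, spring, pad) stand 120 mm apart at plate x = -32 mm; 80 mm behind each, at x = +48 mm, is its own red tag in a grey guide 28 x 36 mm, top 60 mm above the table.
- pad_left (a point): Centre of the top of the left (robot's left, +y, the plate's yellow-strip end) pad at rest, 90 mm above the table; fixed to the plate, does not follow the pad. Round pad 52 mm across, black rubber top; slides straight down up to 12 mm and springs back. All yield from 1.5 N; stiffnesses are about 500, 1050 and 1700 N/m in unknown order (at 8 mm: 5.5, 10, 15 N).
- pad_mid (a point): Centre of the top of the middle pad at rest, 90 mm above the table; fixed to the plate, does not follow the pad. Round pad 52 mm across, black rubber top; slides straight down up to 12 mm and springs back. All yield from 1.5 N; stiffnesses are about 500, 1050 and 1700 N/m in unknown order (at 8 mm: 5.5, 10, 15 N).
- pad_right (a point): Centre of the top of the right (robot's right, -y) pad at rest, 90 mm above the table; fixed to the plate, does not follow the pad. Round pad 52 mm across, black rubber top; slides straight down up to 12 mm and springs back. All yield from 1.5 N; stiffnesses are about 500, 1050 and 1700 N/m in unknown order (at 8 mm: 5.5, 10, 15 N).
- tag_left_top (a point): Centre of the top face of the left mount's red tag (head 16 x 32 mm, about 84 mm above the table while up); moves with the tag.
- tag_left (a joint): How far this tag is down, m: 0 to 0.003 at the start (up), 0.016 at its lower stop, where its head is 68 mm above the table and still 8 mm above the guide; negative if pulled up. It slides with about 4 N of friction and stays where it is left.
- tag_mid_top (a point): Centre of the top face of the mid mount's red tag (head 16 x 32 mm, about 84 mm above the table while up); moves with the tag.
- tag_mid (a joint): How far this tag is down, m: 0 to 0.003 at the start (up), 0.016 at its lower stop, where its head is 68 mm above the table and still 8 mm above the guide; negative if pulled up. It slides with about 4 N of friction and stays where it is left.
- tag_right_top (a point): Centre of the top face of the right mount's red tag (head 16 x 32 mm, about 84 mm above the table while up); moves with the tag.
- tag_right (a joint): How far this tag is down, m: 0 to 0.003 at the start (up), 0.016 at its lower stop, where its head is 68 mm above the table and still 8 mm above the guide; negative if pulled up. It slides with about 4 N of friction and stays where it is left.
- bolt: Bystander, loose: steel hex bolt standing on its head on the plate between the left and middle mounts, 40 tall, head 20 wide (sizes in mm); origin at the centre of its underside.
- bearing: Bystander, loose: brass ring 30 across, 10 high, flat on the plate between the middle and right mounts (sizes in mm); origin at the centre of its underside.
- tnut: Bystander, loose: dark steel T-nut 26 x 22 x 17 high on the plate between the left and middle tags (sizes in mm); origin at the centre of its underside.
- jaw: Bystander, loose: stepped dark steel chuck jaw 75 x 30 x 53 high on the table to the left of the plate (sizes in mm); origin at the centre of its underside.
- chuck_key: Bystander, loose: steel T-shaped chuck key about 120 x 120 x 18 high lying on the table to the right of the plate (sizes in mm); origin at the centre of its underside.
- star_knob: Bystander, loose: black star knob 44 across on its face, with a steel stud up to 48 high, on the table beyond the plate (sizes in mm); origin at the centre of its underside.
- oil: Bystander, loose: green oil bottle 52 across, 100 tall, on the table beyond the plate (sizes in mm); origin at the centre of its underside.

How it is judged:
By the outcome, as a careful person would: the job done as asked, in the order asked, and still so for the second after the job is handed in, with the robot touching nothing.
It also fails if it takes over 54 s, if anything falls off the work surface, if the arm or the gripper's body presses on something with over 40 N, if the wrist force passes 120 N, or if a joint passes its speed limit or range.

## Robot

A 7-joint arm with a two-finger parallel gripper is mounted at the origin on the work surface. World frame = base frame: x ahead of the robot, y to its left, z up, the work surface at z = 0. Lengths are in m, angles in rad, forces in N, time in s.
With the tool pointing down it reaches from about 0.425 to 0.95 m from the base axis. Payload 4.7 kg.
Tool frame: the origin (TCP) lies midway between the tips of the shut fingers; the grasp point (between the pads) lies ctrl.grip_depth behind it (ctrl.grip_depth is the distance from the TCP to the grasp point, in m); z points along the fingers, y is the direction in which the jaws open and shut (so a half turn about z gives the same grasp; the last joint's range is limited). The gripper opens to 87 mm and grips with 3 to 60 N. Pads are 19 mm wide; open, the fingers measure 117 mm over their backs; the gripper's body (75 mm by 190 mm) begins 51 mm behind the grasp point.
Start: joints at [-1.158, 0.469, -0.049, 1.532, 0.024, 1.141, -0.082], TCP at [0.289, 0.61, 0.223] pointing down, gripper open.
Joint ranges: [-2.59, 2.59], [-0.33, 1.99], [-1.39, 1.29], [0.1, 2.45], [-1.04, 4.18], [0.21, 1.99], [-2.66, 2.66]. Speed limits (rad/s): [2.57, 2.57, 3.14, 3.14, 3.14, 3.14, 3.14].

## Interface

Orientations are given as a rotation vector (axis times angle).
In Python, from cell import ctrl gives the robot as it stands.
- The arm moves only by the tool arm_command, never from a script. Its argument "targets" is one flat list of numbers, 5 for each row, row after row: the shift along the tool's x, y, z in m, then the turn about the tool's z in degrees, then the closure, from 0 (fully open) to 1 (shut). In form: [dx, dy, dz, yaw, grip, dx, dy, dz, yaw, grip, ...]. A call has 1 to 8 rows; each row is the pose to reach, as a shift and turn from the pose measured when the call began, along the tool's axes at that moment; what a row does not reach only later rows make up. A row lasts 1/8 s, in which the tool goes at most 62.5 mm and 10.7 degrees, less where a joint would pass 70% of its speed; a pose out of reach is approached as far as the arm can. A call with a gripper value outside its range is refused whole. The fingers move at their own pace and stop on an object; "force" is the grip in N (left out, the last holds). Time passes only in rows, so rows that repeat a pose let the fingers close. It gives the time, the measured TCP pose, the force and the opening at its end, in the units of the state.
- ctrl.sense(): the state, without advancing time (a new reading comes with each control period).
- ctrl.get_image(name): name is "scene" or "top" or "wrist"; returns the picture (384x512x3 uint8, red, green, blue); there is no depth.
- ctrl.camera_model(name): a dict with "mtx" (3x3 intrinsics, pixels), "R" (3x3) and "t" (3): a world point X has camera coordinates R X + t; the wrist camera has in their place "mount" (4x4, takes a point from camera to tool coordinates, whose origin is the TCP and whose axes are the flange's). Camera axes: x right, y down, z forward; pixel columns grow to the right and rows downward; lengths in m; the calibration is good to about 2 mm. A picture is of the moment at which its call begins: read the wrist's pose just before it. camera_model takes no time and is no camera call.
- ctrl.sign_off(): hands the job in, once; it reports no verdict.
The state is a dict: "time": time; "qpos": joint angles; "qvel": joint speeds; "joint_torque": joint torques, N m; "eef_pos": TCP position; "eef_rot": TCP orientation; "wrist_force": force on the tool from outside, world axes, zero at the start; "wrist_torque": the same for the moment, N m; "finger_gap": finger opening in m.
Only numpy, scipy, OpenCV 4.12 (cv2) and the standard library are available. Lean on these libraries where they do the work, as an engineer would, in place of code of your own. Each camera call takes 0.05 s, during which the arm holds its last target.

## Working session

There is one attempt and no reset: what is moved stays moved. The work goes in short steps, Python scripts to look and compute and a tool call to move; the robot and the scene stay as the last step left them, time stands still between calls to the robot, and variables do not carry over. Pictures are saved under pics/ and viewed, and the job is handed in when it is done.

Besides the shell and the picture viewer there is one more tool, called after "Request:" in YAML: its name, and indented under it one key for each argument. arm_command: Moves the arm, as the interface text tells. Its arguments: {"type":"object","properties":{"targets":{"type":"array"},"force":{"type":"number"}},"required":["targets"]}

```bash
mkdir -p pics; ls
python3 - <<'E'
from cell import ctrl
import cv2,numpy as np
s=ctrl.sense();print({k:np.round(v,4).tolist() for k,v in s.items()},ctrl.grip_depth)
for n in("scene","top"):
    cv2.imwrite(f"pics/{n}0.png",ctrl.get_image(n)[:,:,::-1]); m=ctrl.camera_model(n);print(n,{k:np.round(v,4).tolist() for k,v in m.items()})
E
```

```text
pics
{'time': 0.0, 'qpos': [-1.1579, 0.4695, -0.0486, 1.5337, 0.0241, 1.141, -0.0823], 'qvel': [0.0026, -0.0003, -0.0011, 0.001, 0.0021, 0.0003, -0.0005], 'joint_torque': [0.0007, -50.7965, -0.0801, -23.6154, -0.0613, 0.0378, 0.0002], 'eef_pos': [0.2883, 0.6097, 0.2215], 'eef_rot': [-0.6881, -3.0649, 0.0031], 'wrist_force': [0.73, 0.0193, 0.0927], 'wrist_torque': [0.0303, 0.0526, -0.0183], 'finger_gap': 0.0869} 0.0187
scene {'mtx': [[369.6726, 0.0, 250.3517], [0.0, 369.6726, 192.1251], [0.0, 0.0, 1.0]], 'R': [[-0.4894, 0.8721, -0.0017], [0.6618, 0.3701, -0.652], [-0.5679, -0.3202, -0.7582]], 't': [0.2708, -0.3552, 1.2111]}
top {'mtx': [[365.2155, 0.0, 252.7614], [0.0, 365.2155, 190.8747], [0.0, 0.0, 1.0]], 'R': [[0.0126, -0.9999, 0.0077], [-0.9972, -0.0131, -0.0732], [0.0733, -0.0067, -0.9973]], 't': [0.0007, 0.5789, 0.8508]}
```

View pics/scene0.png

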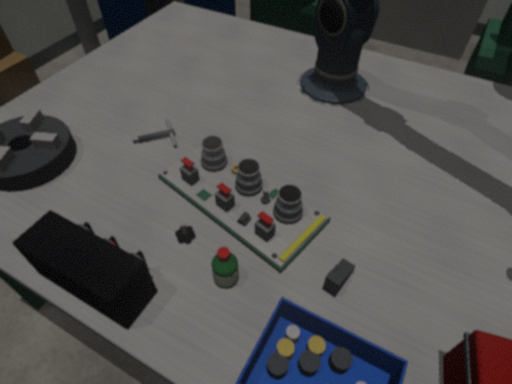

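View pics/top0.png

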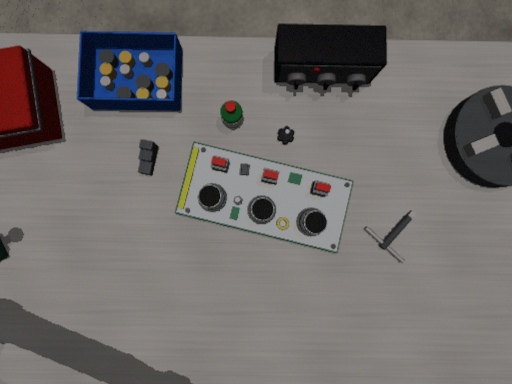

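The top view shows the plate with pads near (210,197), (263,209) and (315,222), and red tags near (219,161), (270,175) and (321,187). I'll zoom in and fit the plate pose.

```bash
cat > h.py <<'E'
import numpy as np,cv2
from scipy.optimize import least_squares
from cell import ctrl
def proj(m,X):
    X=np.atleast_2d(X);c=X@np.array(m["R"]).T+np.array(m["t"]);p=c@np.array(m["mtx"]).T
    return p[:,:2]/p[:,2:]
def back(m,uv,z):
    R=np.array(m["R"]);t=np.array(m["t"]);d=R.T@np.linalg.solve(np.array(m["mtx"]),[uv[0],uv[1],1]);o=-R.T@t
    return o+d*(z-o[2])/d[2]
E
python3 - <<'E'
from h import *
im=cv2.imread("pics/top0.png");c=im[130:260,165:365]
cv2.imwrite("pics/topz.png",cv2.resize(c,None,fx=4,fy=4,interpolation=cv2.INTER_CUBIC))
im=cv2.imread("pics/scene0.png");c=im[120:275,150:340]
cv2.imwrite("pics/scz.png",cv2.resize(c*1,None,fx=3.8,fy=3.8,interpolation=cv2.INTER_CUBIC))
E
```

```text
(no output)
```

View pics/topz.png

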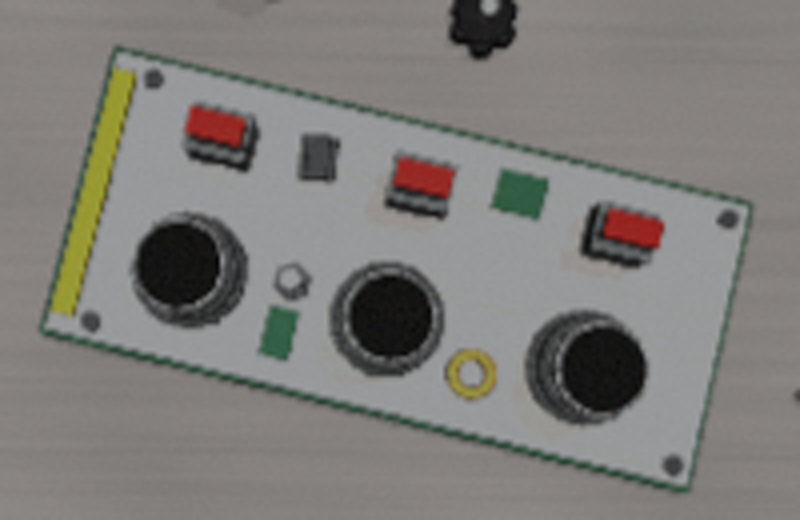

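View pics/scz.png

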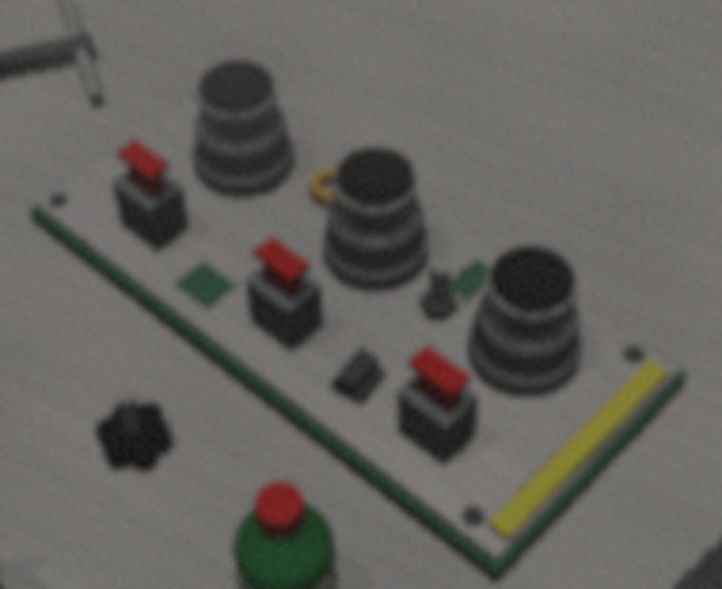

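The zoomed top view shows plate corners (115,48), (752,204), (689,490), (42,330); pads (178,264), (390,316), (603,370); and tags (216,126), (423,178), (633,229).

```bash
cat >> h.py <<'E'
def P2W(p,X):
    X=np.atleast_2d(X);c,s=np.cos(p[2]),np.sin(p[2]);return np.c_[p[0]+c*X[:,0]-s*X[:,1],p[1]+s*X[:,0]+c*X[:,1],X[:,2]]
MOD=np.array([[.09,.2,.02],[.09,-.2,.02],[-.09,-.2,.02],[-.09,.2,.02],[-.032,.12,.09],[-.032,0,.09],[-.032,-.12,.09],[.048,.12,.083],[.048,0,.083],[.048,-.12,.083]])
E
python3 - <<'E'
from h import *
t=np.array([(115,48),(752,204),(689,490),(42,330),(178,264),(390,316),(603,370),(216,126),(423,178),(633,229)],float)
t=(t+.5)/4-.5+[165,130]
s=np.array([(495,575),(35,212),(np.nan,np.nan),(683,378),(531,281),(374,178),(235,88),(438,373),(281,265),(142,160)])
s=(s+.5)/3.8-.5+[150,120]
mt,ms=ctrl.camera_model("top"),ctrl.camera_model("scene")
for nm,f in (("top",lambda p:proj(mt,P2W(p,MOD))-t),("scene",lambda p:proj(ms,P2W(p,MOD))-s)):
    r=least_squares(lambda p:np.nan_to_num(f(p)).ravel(),[.6,0,-.2]);print(nm,r.x,np.degrees(r.x[2]));print(np.round(f(r.x),2).tolist())
g=lambda p:np.nan_to_num(np.r_[(proj(mt,P2W(p,MOD))-t),(proj(ms,P2W(p,MOD))-s)]).ravel()
r=least_squares(g,[.6,0,-.2]);print(r.x,np.degrees(r.x[2]));W=P2W(r.x,MOD);print(np.round(W[4:],4), np.hypot(W[:,0],W[:,1])[4:])
np.save("plate.npy",r.x)
from scipy.spatial.transform import Rotation as Ro
R=Ro.from_rotvec(ctrl.sense()["eef_rot"]).as_matrix();print(R)
# bystanders bolt,bearing,jaw,oil
for n,uv,z in (("bolt",(292,280),.06),("bear",(471,374),.03),("tnut",(319,157),.037)):
    print(n,back(mt,((np.array(uv)+.5)/4-.5+[165,130]),z))
for n,uv,z in(("oil",(231,107),.1),("jaw",(148,157),.05),("key",(385,247),.01),("knob",(287,131),.04)): print(n,back(mt,uv,z))
E
```

```text
top [ 0.56604198 -0.01979442 -0.22877949] -13.108099223036566
[[-0.7, -1.18], [1.5, -0.62], [0.61, 1.4], [-1.46, 0.89], [-0.06, 0.01], [0.04, 0.1], [0.05, -0.27], [-0.32, -0.07], [0.21, -0.24], [0.14, -0.12]]
scene [ 0.57560576 -0.01761805 -0.23496247] -13.462358152696419
[[0.04, 0.38], [-2.56, -1.94], [nan, nan], [2.0, -0.74], [0.34, 0.63], [0.24, 0.35], [0.35, -0.07], [-0.2, 0.71], [-0.35, -0.97], [-0.08, 0.29]]
[ 0.56969528 -0.01932112 -0.23400592] -13.407551630036846
[[ 0.5664  0.1048  0.09  ]
 [ 0.5386 -0.0119  0.09  ]
 [ 0.5107 -0.1286  0.09  ]
 [ 0.6442  0.0863  0.083 ]
 [ 0.6164 -0.0305  0.083 ]
 [ 0.5886 -0.1472  0.083 ]] [0.57601174 0.53869891 0.52669109 0.64996407 0.61713879 0.60668548]
[[-9.04008527e-01  4.27513815e-01 -7.22579933e-04]
 [ 4.27514425e-01  9.04007139e-01 -1.58376330e-03]
 [-2.38632740e-05 -1.74064888e-03 -9.99998485e-01]]
bolt [0.55560748 0.04257029 0.06      ]
bear [ 0.50317124 -0.06237937  0.03      ]
tnut [0.62939638 0.02860693 0.037     ]
oil [0.75811258 0.05901179 0.1       ]
jaw [0.65234708 0.25225908 0.05      ]
key [ 0.44892819 -0.31078949  0.01      ]
knob [ 0.72062618 -0.07099973  0.04      ]
```

Run:
```python
from h import *
t=np.array([(178,264),(390,316),(603,370),(216,126),(423,178),(633,229)],float);t=(t+.5)/4-.5+[165,130]
s=np.array([(531,281),(374,178),(235,88),(438,373),(281,265),(142,160)],float);s=(s+.5)/3.8-.5+[150,120]
mt,ms=ctrl.camera_model("top"),ctrl.camera_model("scene");M=MOD[4:]
ft=lambda p:proj(mt,P2W(p,M))-t
fs=lambda p:proj(ms,P2W(p,M))-s
for f in(ft,fs,lambda p:np.r_[ft(p),fs(p)]):
    r=least_squares(lambda p:f(p).ravel(),[.6,0,-.2]);print(r.x,np.degrees(r.x[2]),np.round(f(r.x),1).tolist())
np.save("plate.npy",r.x);print(P2W(r.x,M)[:,:2].round(4))
print({k:np.round(v,4).tolist() for k,v in ctrl.camera_model("wrist").items()})
```

```text
[ 0.56583152 -0.01975738 -0.230686  ] -13.217334175076614 [[-0.1, -0.0], [-0.0, 0.2], [-0.0, -0.1], [-0.3, -0.1], [0.2, -0.1], [0.1, 0.1]]
[ 0.57522872 -0.01802339 -0.22835033] -13.083510147161338 [[0.4, 0.2], [0.1, 0.1], [-0.0, -0.1], [0.1, 0.4], [-0.3, -1.1], [-0.3, 0.4]]
[ 0.56940856 -0.01956824 -0.2311069 ] -13.241449707621248 [[-0.1, -1.7], [-0.1, -1.4], [-0.1, -1.7], [-0.3, -1.7], [0.2, -1.7], [0.1, -1.5], [0.8, -1.8], [0.8, -1.7], [0.9, -1.8], [0.6, -1.9], [0.5, -3.1], [0.7, -1.5]]
[[ 0.5657  0.1046]
 [ 0.5383 -0.0122]
 [ 0.5108 -0.129 ]
 [ 0.6436  0.0862]
 [ 0.6161 -0.0306]
 [ 0.5886 -0.1474]]
{'mtx': [[286.0942, 0.0, 258.5368], [0.0, 286.0942, 194.9911], [0.0, 0.0, 1.0]], 'mount': [[-0.0004, -0.9687, -0.2483, 0.0674], [1.0, -0.0003, -0.0006, 0.0003], [0.0005, -0.2483, 0.9687, -0.1615], [0.0, 0.0, 0.0, 1.0]]}
```

Request:
arm_command:
  targets: [-0.02,-0.018,-0.004,-1,1,-0.06,-0.053,-0.01,-3,1,-0.1,-0.089,-0.015,-5,1,-0.145,-0.129,-0.02,-7,1,-0.19,-0.169,-0.03,-9,1,-0.235,-0.209,-0.03,-11,1,-0.28,-0.249,-0.03,-12,1,-0.32,-0.284,-0.03,-12,1]
  force: 20

```text
time: 1.1
eef_pos: [0.4567, 0.2137, 0.252]
eef_rot: [-0.366, -3.12, 0.003]
wrist_force: [-0.6, 0.5, -0.5]
finger_gap: 0.0153
```

```bash
cat >> h.py <<'E'
from scipy.spatial.transform import Rotation as Ro
def st():
    s=ctrl.sense();R=Ro.from_rotvec(s["eef_rot"]).as_matrix();return s,R,np.array(s["eef_pos"])
def rel(W):
    s,R,p=st();print("t",s["time"].__round__(2),"pos",p.round(4),"ytool",R[:,1].round(3),"F",np.round(s["wrist_force"],2),"gap",round(s["finger_gap"],4));
    return R.T@(np.array(W)-p)
E
python3 - <<'E'
from h import *
print(rel([.55,0,.25]))
E
```

```text
t 1.1 pos [0.4567 0.2137 0.252 ] ytool [ 0.231  0.973 -0.002] F [-0.59  0.51 -0.47] gap 0.0153
[-0.14018497 -0.186369    0.00234488]
```

Request:
arm_command:
  targets: [-0.03,-0.04,0,0,1,-0.06,-0.08,0,0,1,-0.09,-0.12,0,0,1,-0.12,-0.16,0,0,1,-0.14,-0.18,0,0,1,-0.14,-0.18,0,0,1]

```text
time: 1.85
eef_pos: [0.5516, 0.0037, 0.2519]
eef_rot: [-0.373, -3.118, 0.005]
wrist_force: [-1.1, 1.4, -0.2]
finger_gap: 0.0005
```

Run:
```python
from h import *
print(rel([.55,0,.25]))
s,R,p=st();np.savez("w1.npz",R=R,p=p)
cv2.imwrite("pics/w1.png",ctrl.get_image("wrist")[:,:,::-1])
im=cv2.imread("pics/w1.png");cv2.imwrite("pics/w1z.png",cv2.resize(im,(800,600),interpolation=cv2.INTER_CUBIC))
```

```text
t 1.85 pos [0.5516 0.0037 0.2519] ytool [ 0.236  0.972 -0.003] F [-1.09  1.41 -0.19] gap 0.0005
[ 0.00067299 -0.00394907  0.00188497]
```

View pics/w1z.png

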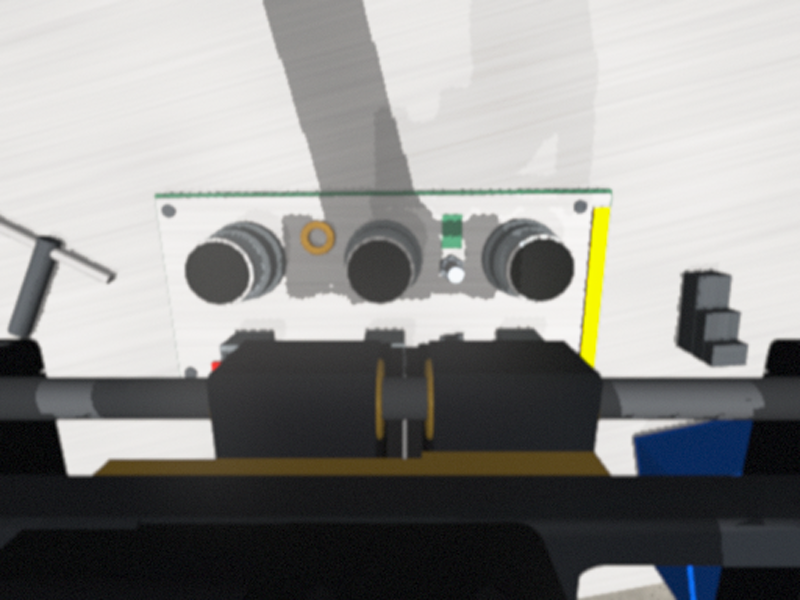

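The wrist view shows pad tops at (218,272), (380,271) and (541,267). The near plate edge runs from (155,195) to (611,190). The fingers hide the tags.

```bash
cat >> h.py <<'E'
def wcam(R,p):
    m=ctrl.camera_model("wrist");T=np.eye(4);T[:3,:3]=R;T[:3,3]=p;C=np.linalg.inv(T@np.array(m["mount"]))
    return dict(mtx=m["mtx"],R=C[:3,:3],t=C[:3,3])
E
python3 - <<'E'
from h import *
d=np.load("w1.npz");m=wcam(d["R"],d["p"])
q=lambda a:(np.array(a,float)+.5)*.64-.5
for n,a in zip("RML",[(218,272),(380,271),(541,267)]):print(n,back(m,q(a),.09))
for a in [(155,195),(611,190)]:print(back(m,q(a),.02))
w=q([(541,267),(380,271),(218,272)])
r=least_squares(lambda p:(proj(m,P2W(p,MOD[4:7]))-w).ravel(),[.6,0,-.2]);print(r.x,np.degrees(r.x[2]),r.fun.round(1));print(P2W(r.x,MOD).round(4))
print("tcp px",proj(m,d["p"])/.64)
E
```

```text
R [ 0.51002184 -0.12737009  0.09      ]
M [ 0.53732286 -0.0116036   0.09      ]
L [0.56215433 0.10336911 0.09      ]
[ 0.4391143  -0.18935696  0.02      ]
[0.5270673  0.18994345 0.02      ]
[ 0.56781142 -0.01895578 -0.22215024] -12.728271226871573 [ 1.7  0.4 -0.4 -0.5 -1.3  0.4]
[[ 0.6997  0.1563  0.02  ]
 [ 0.6115 -0.2339  0.02  ]
 [ 0.436  -0.1942  0.02  ]
 [ 0.5241  0.196   0.02  ]
 [ 0.563   0.1051  0.09  ]
 [ 0.5366 -0.0119  0.09  ]
 [ 0.5102 -0.129   0.09  ]
 [ 0.6411  0.0875  0.083 ]
 [ 0.6146 -0.0295  0.083 ]
 [ 0.5882 -0.1466  0.083 ]]
tcp px [[403.60956362 369.58138538]]
```

Run:
```python
from h import *
print(rel([.564,.105,.12]))
```

```text
t 1.9 pos [0.551  0.0059 0.2518] ytool [ 0.233  0.973 -0.002] F [-0.17  0.04 -0.1 ] gap 0.0006
[0.01023551 0.09972349 0.13160774]
```

Request:
arm_command:
  targets: [0.003,0.03,0.03,0,1,0.006,0.06,0.06,0,1,0.01,0.09,0.09,0,1,0.01,0.1,0.12,0,1,0.01,0.1,0.135,0,1,0.01,0.1,0.14,0,1,0.01,0.1,0.14,0,1,0.01,0.1,0.14,0,1]

```text
time: 2.9
eef_pos: [0.565, 0.1048, 0.1128]
eef_rot: [0.37, 3.12, -0.002]
wrist_force: [-0.6, 0.3, 0.4]
finger_gap: 0.0002
```

Run:
```python
from h import *
print(rel([.564,.105,.082]))
s,R,p=st();np.savez("w2.npz",R=R,p=p)
cv2.imwrite("pics/w2.png",cv2.resize(ctrl.get_image("wrist")[:,:,::-1],(800,600),interpolation=cv2.INTER_CUBIC))
im=cv2.imread("pics/w2.png")
```

```text
t 2.9 pos [0.565  0.1048 0.1128] ytool [ 0.234  0.972 -0.001] F [-0.63  0.32  0.37] gap 0.0002
[1.04375121e-03 3.52494120e-05 3.07695003e-02]
```

View pics/w2.png

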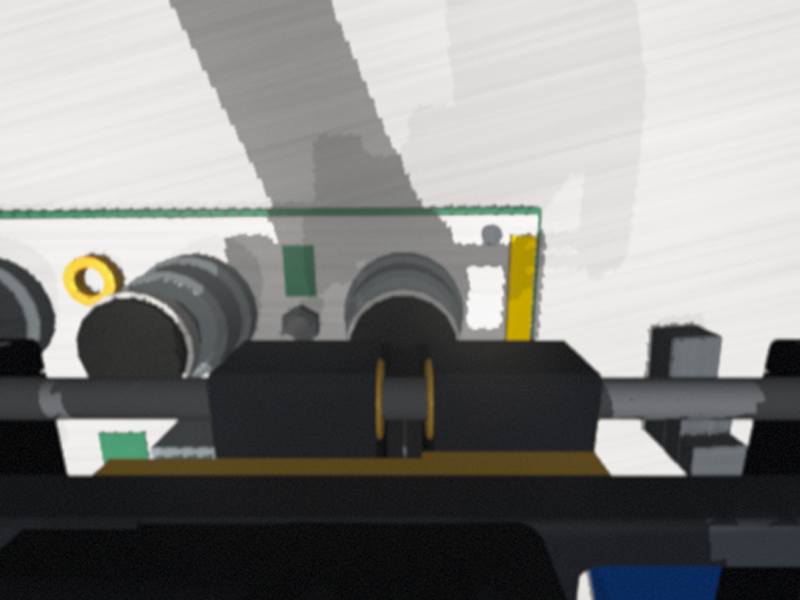

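The left pad is centred under the fingertips (pad centre column about 404, seam about 404). I'll press in slow steps to 8 mm.

Request:
arm_command:
  targets: [0,0,0.01,0,1,0,0,0.018,0,1,0,0,0.022,0,1,0,0,0.025,0,1,0,0,0.027,0,1,0,0,0.027,0,1,0,0,0.027,0,1,0,0,0.027,0,1]

```text
time: 3.95
eef_pos: [0.5644, 0.1047, 0.0861]
eef_rot: [-0.37, -3.119, 0.002]
wrist_force: [-2.8, -0.2, 5.7]
finger_gap: 0.0007
```

Run:
```python
from h import *
print(rel([.564,.105,.081]))
```

```text
t 3.95 pos [0.5644 0.1047 0.0861] ytool [ 0.234  0.972 -0.002] F [-2.8  -0.22  5.67] gap 0.0007
[0.00046874 0.00021623 0.00507988]
```

Request:
arm_command:
  targets: [0,0,0.003,0,1,0,0,0.005,0,1,0,0,0.005,0,1,0,0,0.005,0,1,0,0,0.005,0,1,0,0,0.005,0,1]

```text
time: 4.7
eef_pos: [0.5644, 0.1047, 0.0823]
eef_rot: [-0.37, -3.119, 0.002]
wrist_force: [-3.7, -0.8, 9.8]
finger_gap: 0.0003
```

Run:
```python
from h import *
print(rel([.5375,-.012,.12]))
```

```text
t 4.7 pos [0.5644 0.1047 0.0823] ytool [ 0.234  0.972 -0.001] F [-3.75 -0.84  9.81] gap 0.0003
[-0.00107041 -0.11976141 -0.03758248]
```

Left reads 9.8 N at 7.7 mm, with a slope near 1080 N/m, so it is the medium spring. Next is the middle pad.

Request:
arm_command:
  targets: [0,0,-0.02,0,1,0,0,-0.038,0,1,0,-0.03,-0.038,0,1,0,-0.07,-0.038,0,1,-0.001,-0.11,-0.038,0,1,-0.001,-0.12,-0.038,0,1,-0.001,-0.12,-0.038,0,1,-0.001,-0.12,-0.033,0,1]

```text
time: 5.7
eef_pos: [0.5382, -0.0104, 0.1156]
eef_rot: [0.366, 3.12, 0.0]
wrist_force: [0.4, 0.3, -0.0]
finger_gap: 0.0006
```

Run:
```python
from h import *
print(rel([.5375,-.012,.086]))
```

```text
t 5.7 pos [ 0.5382 -0.0104  0.1156] ytool [0.231 0.973 0.   ] F [ 0.39  0.34 -0.03] gap 0.0006
[ 0.0002989  -0.00176468  0.02959085]
```

Request:
arm_command:
  targets: [0,-0.001,0.01,0,1,0,-0.001,0.02,0,1,0,-0.001,0.026,0,1,0,-0.001,0.029,0,1,0,-0.001,0.03,0,1,0,-0.001,0.03,0,1,0,-0.001,0.03,0,1,0,-0.001,0.03,0,1]

```text
time: 6.7
eef_pos: [0.5381, -0.0113, 0.0858]
eef_rot: [0.366, 3.12, 0.0]
wrist_force: [-1.4, 1.3, 1.7]
finger_gap: 0.0006
```

Request:
arm_command:
  targets: [0,0,0.003,0,1,0,0,0.005,0,1,0,0,0.005,0,1,0,0,0.005,0,1,0,0,0.005,0,1,0,0,0.005,0,1]

```text
time: 7.45
eef_pos: [0.5382, -0.0113, 0.081]
eef_rot: [0.366, 3.119, 0.0]
wrist_force: [-2.6, 1.0, 5.9]
finger_gap: 0.0003
```

Run:
```python
from h import *
print(rel([.5105,-.129,.12]))
```

```text
t 7.45 pos [ 0.5382 -0.0113  0.081 ] ytool [0.232 0.973 0.   ] F [-2.61  0.98  5.89] gap 0.0003
[-0.00028491 -0.12087334 -0.03907013]
```

The middle pad reads 5.9 N at 9 mm, which fits the soft spring (6.0 N expected). On to the right pad.

Request:
arm_command:
  targets: [0,0,-0.02,0,1,0,0,-0.039,0,1,0,-0.03,-0.039,0,1,0,-0.07,-0.039,0,1,0,-0.11,-0.039,0,1,0,-0.121,-0.039,0,1,0,-0.121,-0.039,0,1,0,-0.121,-0.034,0,1]

```text
time: 8.45
eef_pos: [0.5111, -0.1275, 0.1148]
eef_rot: [0.362, 3.119, 0.001]
wrist_force: [0.1, 0.4, 0.1]
finger_gap: 0.0004
```

Run:
```python
from h import *
print(rel([.5105,-.129,.086]))
```

```text
t 8.45 pos [ 0.5111 -0.1275  0.1148] ytool [0.229 0.973 0.001] F [0.09 0.36 0.06] gap 0.0004
[ 0.0003066  -0.00161344  0.02882497]
```

Request:
arm_command:
  targets: [0,-0.001,0.01,0,1,0,-0.001,0.02,0,1,0,-0.001,0.026,0,1,0,-0.001,0.029,0,1,0,-0.001,0.029,0,1,0,-0.001,0.029,0,1,0,-0.001,0.029,0,1,0,-0.001,0.029,0,1]

```text
time: 9.45
eef_pos: [0.5105, -0.1277, 0.0864]
eef_rot: [0.362, 3.12, 0.003]
wrist_force: [-3.0, 1.5, 7.2]
finger_gap: 0.0004
```

Request:
arm_command:
  targets: [0,0,0.003,0,1,0,0,0.005,0,1,0,0,0.005,0,1,0,0,0.005,0,1,0,0,0.005,0,1,0,0,0.005,0,1]

```text
time: 10.2
eef_pos: [0.5105, -0.1277, 0.0829]
eef_rot: [0.362, 3.12, 0.004]
wrist_force: [-4.4, 1.0, 13.3]
finger_gap: 0.0003
```

Request:
arm_command:
  targets: [0,0,0.002,0,1,0,0,0.003,0,1,0,0,0.003,0,1,0,0,0.003,0,1]

```text
time: 10.7
eef_pos: [0.5105, -0.1277, 0.0816]
eef_rot: [0.362, 3.12, 0.006]
wrist_force: [-5.1, 2.1, 16.4]
finger_gap: 0.0007
```

Run:
```python
from h import *
print(rel([.5105,-.129,.15]))
```

```text
t 10.7 pos [ 0.5105 -0.1277  0.0816] ytool [0.229 0.973 0.004] F [-5.05  2.14 16.38] gap 0.0007
[-0.00029636 -0.0010502  -0.06844042]
```

Forces near 8 mm are 9.8 N left, 5.5–5.9 N middle and 16.4 N right, so the middle spring is the softest. I'll lift and look at the tags.

Request:
arm_command:
  targets: [0,0,-0.03,0,1,0,0,-0.07,0,1,0,0,-0.11,0,1,-0.03,0.01,-0.15,0,1,-0.07,0.03,-0.165,0,1,-0.1,0.04,-0.165,0,1,-0.12,0.05,-0.165,0,1,-0.13,0.05,-0.165,0,1]

```text
time: 11.7
eef_pos: [0.6492, -0.1085, 0.246]
eef_rot: [-0.36, -3.121, -0.006]
wrist_force: [0.4, 0.4, -0.9]
finger_gap: 0.0003
```

Request:
arm_command:
  targets: [0,0,0,0,1,0,0,0,0,1]

```text
time: 11.95
eef_pos: [0.6484, -0.109, 0.2458]
eef_rot: [-0.361, -3.12, -0.006]
wrist_force: [0.2, -0.1, 0.9]
finger_gap: 0.0003
```

Run:
```python
from h import *
print(rel([.6155,-.03,.12]))
s,R,p=st();np.savez("w3.npz",R=R,p=p)
cv2.imwrite("pics/w3.png",cv2.resize(ctrl.get_image("wrist")[:,:,::-1],(800,600),interpolation=cv2.INTER_CUBIC))
```

```text
t 11.95 pos [ 0.6484 -0.109   0.2458] ytool [0.228 0.974 0.004] F [ 0.21 -0.07  0.91] gap 0.0003
[0.04991776 0.06893654 0.12613262]
```

View pics/w3.png

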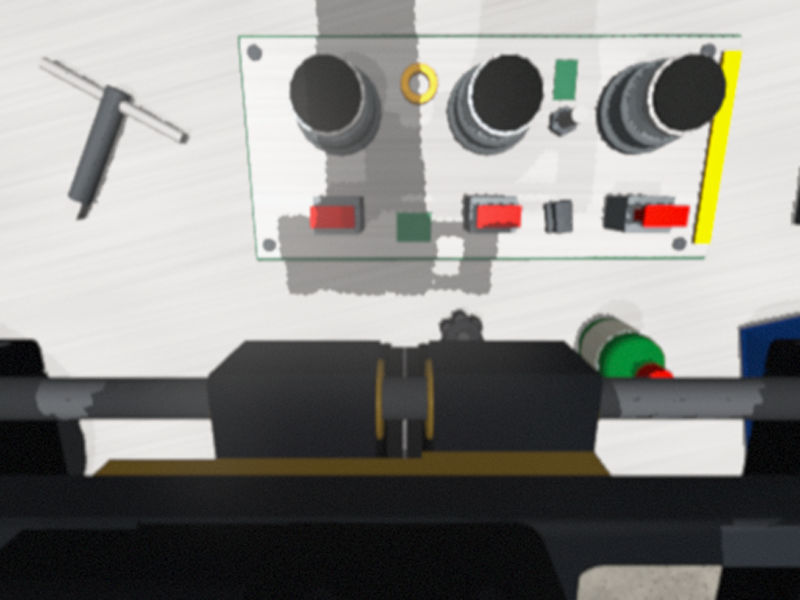

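The wrist view shows the tags at (334,217), (498,216) and (665,215), and the pads at (329,92), (507,93) and (688,92). The bolt, bearing and T-nut are in place.

Run:
```python
from h import *
d=np.load("w3.npz");m=wcam(d["R"],d["p"])
q=lambda a:(np.array(a,float)+.5)*.64-.5
for n,a in zip("LMR",[(665,215),(498,216),(334,217)]):print(n,back(m,q(a),.083).round(4))
w=q([(688,92),(507,93),(329,92),(665,215),(498,216),(334,217)])
r=least_squares(lambda p:(proj(m,P2W(p,MOD[4:]))-w).ravel(),[.6,0,-.2]);print(r.x,np.degrees(r.x[2]),r.fun.round(1));print(P2W(r.x,MOD[4:]).round(4))
```

```text
L [0.6419 0.0843 0.083 ]
M [ 0.6153 -0.0319  0.083 ]
R [ 0.5892 -0.1459  0.083 ]
[ 0.56904271 -0.0200598  -0.22939084] -13.143126886083667 [ 2.   0.1  0.6 -0.4 -3.   0.4  1.5  0.7  0.9  0.2 -1.9 -0.2]
[[ 0.5652  0.1041  0.09  ]
 [ 0.5379 -0.0128  0.09  ]
 [ 0.5106 -0.1296  0.09  ]
 [ 0.6431  0.0859  0.083 ]
 [ 0.6158 -0.031   0.083 ]
 [ 0.5885 -0.1478  0.083 ]]
```

Everything agrees on the middle tag at (0.6155, -0.031). I'll move above it.

Request:
arm_command:
  targets: [0.02,0.02,0.01,0,1,0.04,0.05,0.04,0,1,0.05,0.068,0.08,0,1,0.05,0.068,0.12,0,1,0.05,0.068,0.14,0,1,0.05,0.068,0.14,0,1,0.05,0.068,0.14,0,1]

```text
time: 12.88
eef_pos: [0.6159, -0.0311, 0.1076]
eef_rot: [0.362, 3.119, 0.006]
wrist_force: [0.6, -0.2, 0.1]
finger_gap: 0.0003
```

Run:
```python
from h import *
print(rel([.6155,-.031,.067]))
cv2.imwrite("pics/s3.png",cv2.resize(ctrl.get_image("scene")[120:275,150:340,::-1],None,fx=3.8,fy=3.8,interpolation=cv2.INTER_CUBIC))
```

```text
t 12.88 pos [ 0.6159 -0.0311  0.1076] ytool [0.229 0.973 0.004] F [ 0.63 -0.2   0.08] gap 0.0003
[ 0.00044244 -0.00015234  0.0406118 ]
```

View pics/s3.png

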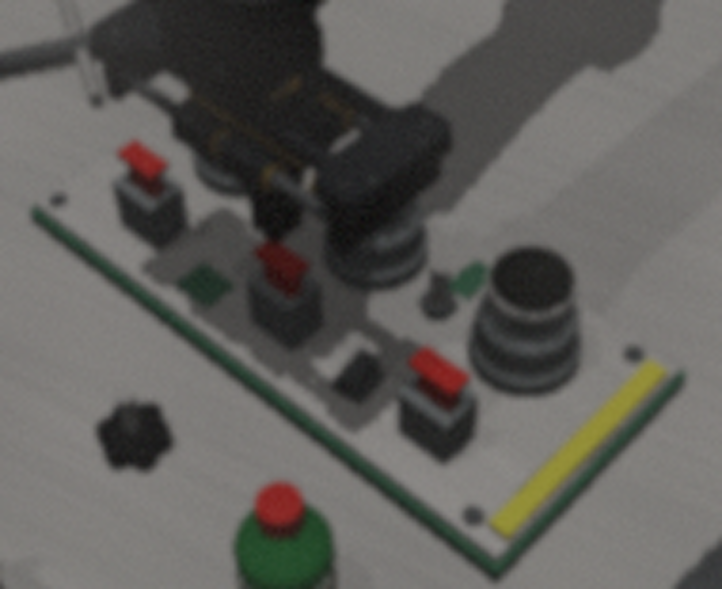

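The fingertips are right above the middle tag (tag at 282,265). Press down.

Request:
arm_command:
  targets: [0,0,0.015,0,1,0,0,0.023,0,1,0,0,0.028,0,1,0,0,0.033,0,1,0,0,0.037,0,1,0,0,0.04,0,1,0,0,0.04,0,1,0,0,0.04,0,1]

```text
time: 13.92
eef_pos: [0.6159, -0.031, 0.0684]
eef_rot: [0.362, 3.119, 0.007]
wrist_force: [-4.2, 0.7, 7.1]
finger_gap: 0.0004
```

Request:
arm_command:
  targets: [0,0,0.002,0,1,0,0,0.004,0,1,0,0,0.005,0,1,0,0,0.005,0,1]

```text
time: 14.42
eef_pos: [0.616, -0.031, 0.0681]
eef_rot: [0.362, 3.119, 0.009]
wrist_force: [-13.2, 1.0, 31.9]
finger_gap: 0.0007
```

The tag is on its lower stop: force jumped to 32 N with no travel, at z = 0.068. Retreating straight up, then towards the far side for a check.

Request:
arm_command:
  targets: [0,0,-0.01,0,1,0,0,-0.03,0,1,0,0,-0.07,0,1,0,0,-0.11,0,1,-0.02,0,-0.15,0,1,-0.04,0,-0.18,0,1,-0.05,0,-0.18,0,1,-0.05,0,-0.18,0,1]

```text
time: 15.42
eef_pos: [0.664, -0.0434, 0.2464]
eef_rot: [-0.363, -3.12, -0.008]
wrist_force: [-0.8, -0.1, -0.3]
finger_gap: 0.0003
```

Run:
```python
from h import *
print(rel([.6155,-.031,.067]))
cv2.imwrite("pics/s4.png",cv2.resize(ctrl.get_image("scene")[120:275,150:340,::-1],None,fx=3.8,fy=3.8,interpolation=cv2.INTER_CUBIC))
cv2.imwrite("pics/w4.png",cv2.resize(ctrl.get_image("wrist")[:,:,::-1],(800,600),interpolation=cv2.INTER_CUBIC))
```

```text
t 15.43 pos [ 0.664  -0.0434  0.2464] ytool [0.229 0.973 0.005] F [-0.84 -0.14 -0.32] gap 0.0003
[4.98341586e-02 7.32910275e-05 1.79443690e-01]
```

View pics/s4.png

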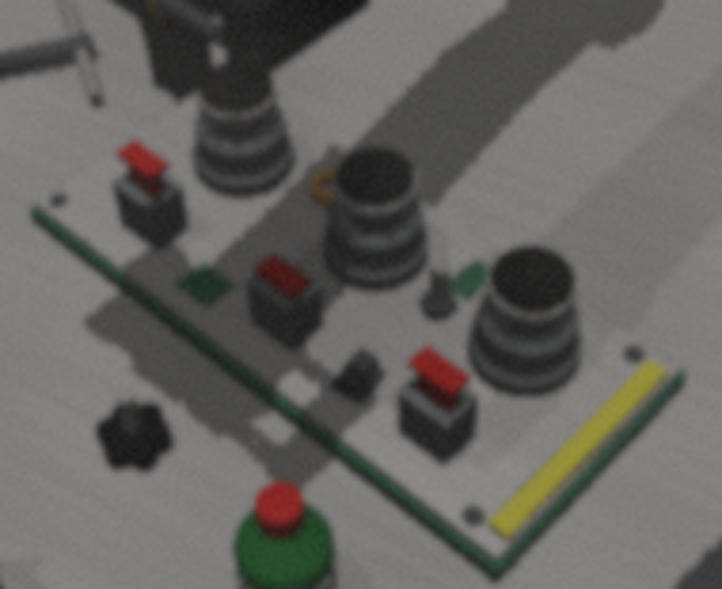

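View pics/w4.png

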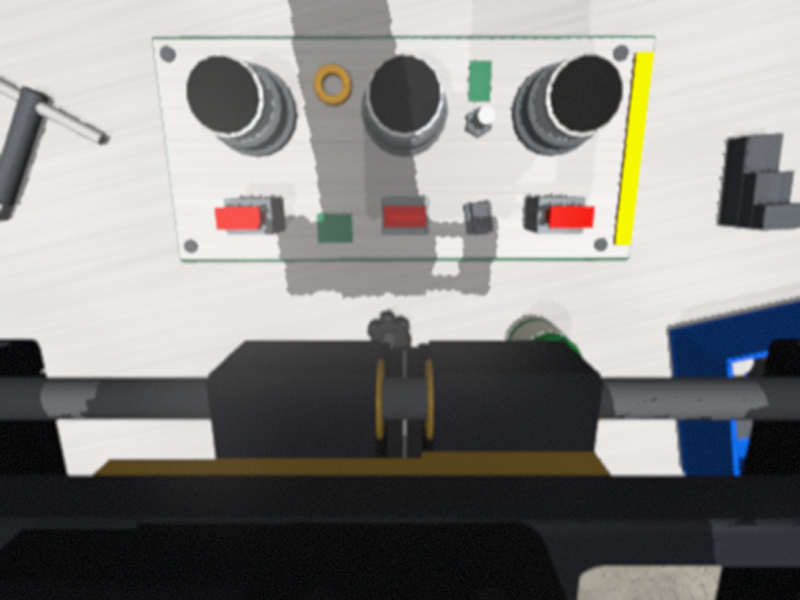

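The scene view shows the middle tag down near its guide (283,276), with the left (438,373) and right (142,160) tags still up. The loose things have not moved, and the arm is clear at z = 0.246.

Run:
```python
from cell import ctrl
print(ctrl.sign_off())
```

```text
the job is handed in; nothing more can be done
None
```

I pressed the pads left, middle, right, found the middle spring softest, pushed the middle mount's red tag fully down, and handed the job in at about 15.5 s.

| Pad | Pressed depth | Force | Spring |
|---|---|---|---|
| Left | 7.7 mm | 9.8 N | medium |
| Middle | 9.0 mm | 5.9 N | softest |
| Right | 8.4 mm | 16.4 N | stiffest |

- **Tag:** the middle tag stopped at z = 0.068 m, where the force rose to 32 N with almost no further movement, so it is on its lower stop.
- **Last look:** the pictures showed the middle tag down, the other two up, no visible movement of the loose things in view, and the gripper clear at z ≈ 0.25 m with almost no wrist force.
- **Disagreements:** the scene and top cameras differed by about 9 mm in the plate's x position, and the wrist camera settled it to within a few mm. The first, shallower reading on the middle pad (1.7 N at 4.2 mm) was lower than the 3.6 N expected; the deeper reading fits the soft spring.

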